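# Set the vial mixer to its third speed and start it

### The arm

A 6-joint arm with a two-finger parallel gripper is mounted at the origin on a cart in front of the work surface, level with it; the furniture and walls round the work are solid. World frame = base frame: x ahead of the robot, y to its left, z up, the work surface at z = 0. Lengths are in m, angles in rad, forces in N, time in s.
With the tool pointing down it reaches from about 0.35 to 0.775 m from the base axis. Payload 7.3 kg.
Tool frame: the origin (TCP) lies at the very end of the fingers, on their centre line; the grasp point (between the pads) lies 19 mm behind it (env.grip_point_offset is the distance from the TCP to the grasp point, in m); z points along the fingers, y is the line along which they close (so a half turn about z gives the same grasp; the last joint's range is limited). The gripper opens to 92 mm and grips with 3 to 60 N. Pads are 19 mm wide; open, the fingers measure 130 mm over their backs; the gripper's body (75 mm by 190 mm) begins 47 mm behind the grasp point.
Start: joints at [-0.146, 0.342, 1.524, -0, 1.275, -0.146], TCP at [0.525, 0, 0.227] pointing down, gripper open.
Joint ranges: [-2.53, 2.53], [-0.77, 2.02], [0.04, 2.7], [-1, 4.14], [0.28, 2.66], [-3.11, 3.11]. Speed limits (rad/s): [2.57, 2.57, 3.14, 3.14, 3.14, 3.14].

### API

Orientations are given as a unit quaternion [w, x, y, z].
In Python, from plant import env gives the robot as it stands.
- The arm moves only by the tool arm_command, never from a script. Its argument "series" is a list of rows, each a list of 7 numbers: the turn, a rotation vector about the tool's x, y, z in units of pi/2 rad (1.0 is pi/2 rad), then the shift along the tool's x, y, z in units of 500 mm (1.0 is 500 mm), then the finger opening in mm, from 0 to 91.8. In form: [[ax, ay, az, tx, ty, tz, hand], ...]. A call has 1 to 12 rows; each row is the pose to reach, as a shift and turn from the pose commanded when the call began, along the tool's axes at that moment; what a row does not reach only later rows make up. A row lasts 1/12 s, in which the tool goes at most 41.7 mm and 7.16 degrees, less where a joint would pass 70% of its speed; a pose out of reach is approached as far as the arm can. A call with a number of a shift or a turn outside -1 to 1 is refused whole. A call with a gripper value outside its range is refused whole. The fingers move at their own pace and stop on an object; "grip_force" is the grip in N (left out, the last holds). Time passes only in rows, so rows that repeat a pose let the fingers close. It gives the time, the measured TCP pose, the force, the opening and the grip force at its end, in the units of the state.
- env.get_obs(): the state, without advancing time (a new reading comes with each control period).
- env.snapshot(name): name is "scene" or "side" or "wrist"; returns (picture, depth): 384x512x3 uint8, red, green, blue; 384x512 float32, m along the optical axis (not along the pixel's ray), 0 where there is no reading.
- env.camera_model(name): a dict with "intrinsics" (3x3 intrinsics, pixels), "world_to_cam" (4x4, takes a point from world to camera coordinates). Camera axes: x right, y down, z forward; pixel columns grow to the right and rows downward; lengths in m; the calibration is good to about 2 mm. A picture is of the moment at which its call begins: read the wrist's pose just before it. camera_model takes no time and is no camera call; for the wrist camera it gives the pose at the moment of the call.
- env.close_job(): hands the job in; it is judged then, once.
Trained networks look in the newest picture that a camera, given by its name, has taken for a name from the list of things; names that differ only in an ending like _2 or _b are one class to them, and where a whole thing is asked for, a point or a joint stands for the part that bears it (a point fixed in the world has none). Each returns a list of dicts, best first, with "conf" (0 to 1); they miss things now and then, are a little off and sometimes report something else, mostly with a low value. They report only what shows in the picture. A call takes as long as a camera call.
- env.outline_of(camera, target): "pixels" (384x512 bool, what is visible of it) and "extent" ([left, top, width, height] in pixels, round what is visible of it).
- env.tip_of(camera, target): "uv" ([column, row] in pixels: a listed point, or the origin of a listed thing).
The state is a dict: "time": time; "qpos": joint angles; "joint_velocities": joint speeds; "effort": joint torques, N m; "ee_pos": TCP position; "tcp_rot": TCP orientation; "force": force on the tool from outside, world axes, zero at the start; "torque": the same for the moment, N m; "gripper_width": opening from 0.0 (shut) to 1.0 (fully open); "gripper_force": force on a finger pad.
Only numpy, scipy, OpenCV 4.12 (cv2) and the standard library are available. Lean on these libraries where they do the work, as an engineer would, in place of code of your own. Each camera call takes 0.05 s, during which the arm holds its last target. There are 200 camera calls.

### The job

Start the vial mixer at speed three: push the pointer of its selector knob anticlockwise with a fingertip back to the off stop (the long bar mark), then push it clockwise exactly three clicks so that it rests on the third mark after the bar, and then press the round start button on the front right corner of the panel fully down and let go. Push gently and grip nothing: the vials stay in their rack, and the small ribbed knob and everything else on the bench stay as they are.

Things in the scene. Friction and masses are not known exactly. Their poses are not given: they have to be found in the camera images.
- mixer: Vial mixer, fixed white box 160 mm deep (x) by 240 wide (y) by 55 high; origin at the centre of its underside, z up, x away from its front, y to its left; turned up to 0.3 rad. Left 75 mm: grey rack, row of four holes along x at y = 82.5 mm, three with vials (tops 80 mm up). Rest: flat panel, top at z = 55 mm, with selector, start button (front right), small ribbed knob (back right).
- selector (a joint): Selector angle in rad, growing clockwise seen from above, hard stops at 0 and 3.14. At 0 (off) the pointer points along the mixer's +y (long bar mark), at 1.571 along +x (back), at 3.14 along -y. Seven click positions 0.5236 rad apart, the first at 0; three clicks is 1.571. Sprung detent: over the hump halfway it jumps ahead of the finger into the next position. Starts on any of positions 2 to 5.
- selector_axis (a point): On the selector's axis, fixed to the mixer at x = 0, y = -25, z = 60 mm: top of a collar of radius 24 mm, 5 mm above the panel. Nothing else stands on the panel within 60 mm of the axis.
- pointer (a point): On the top of the selector's black pointer bar (92 mm above the bench), 34 mm from the axis; turns with it. The bar is 10 mm thick, reaches 40 mm from the axis (12 mm behind it), spans 62 to 92 mm above the bench and has a white line on top towards its tip; hub radius 21 mm, up to 69 mm. Pushing it over a click takes about 0.13 N m (4 N square on at 30 mm from the axis).
- start (a joint): Travel of the start button in m: 0 up, 0.005 fully down; a spring brings it back, fully down takes about 4 N.
- start_top (a point): Centre of the top of the round start button (radius 11 mm), in the mixer's frame at x = -50, y = -96 mm; 72 mm above the bench; its black ring housing has radius 19 mm and stands 12 mm above the panel, flush with the button when that is fully down. Pressed straight down.
- trim_rim (a point): A point on the top of the small round ribbed knob (radius 13 mm, 15 mm high, axis at x = 52, y = -98 mm in the mixer's frame), 12 mm from its axis; turns with it. To be left alone.
- vial_a: Screw-cap vial, 21 mm in diameter and 44 mm high, standing loose in the mixer's rack; origin at the centre of its underside.
- vial_b: Screw-cap vial, 21 mm in diameter and 44 mm high, standing loose in the mixer's rack; origin at the centre of its underside.
- vial_c: Screw-cap vial, 21 mm in diameter and 44 mm high, standing loose in the mixer's rack; origin at the centre of its underside.
- mug: Spotted mug, 78 mm wide, 93 mm high, a bystander on the bench; origin at its underside.
- bottle: Brown bottle with a black cap, 56 mm in diameter, 120 mm high, a bystander; origin at the centre of its underside.
- dish: Flat clear dish, 69 mm in diameter, 14 mm high, a bystander; origin at the centre of its underside.

How it is judged:
By the outcome, as a careful person would: the job done as asked, in the order asked, and still so for the second after the job is handed in, with the robot touching nothing.
It also fails if it takes over 72 s, if anything falls off the work surface, if the arm or the gripper's body presses on something with over 40 N, if the wrist force passes 120 N, or if a joint passes its speed limit or range.

## Working session

There is one attempt and no reset: what is moved stays moved. The work goes in short steps, Python scripts to look and compute and a tool call to move; the robot and the scene stay as the last step left them, time stands still between calls to the robot, and variables do not carry over. Pictures are saved under pics/ and viewed, at most 10 in all, crops included, and the job is handed in when it is done.

Besides the shell and the picture viewer there is one more tool, called after "Emit:" as name(argument=value, ...) on one line, values as JSON. arm_command: Moves the arm, as the interface text tells. Its arguments: {"type":"object","properties":{"series":{"type":"array"},"grip_force":{"type":"number"}},"required":["series"]}

```bash
mkdir -p pics; cat > h.py <<'E'
import numpy as np, cv2
from plant import env
def shot(n,f=None):
    m=env.camera_model(n); p,d=env.snapshot(n)
    if f: cv2.imwrite('pics/'+f,p[:,:,::-1])
    return p,d,np.array(m['intrinsics']),np.array(m['world_to_cam'])
def onplane(uv,z,K,W):
    C=np.linalg.inv(W); r=C[:3,:3]@np.linalg.inv(K)@np.array([uv[0],uv[1],1.]); o=C[:3,3]
    return o+r*(z-o[2])/r[2]
E
python3 - <<'E'
from h import *
o=env.get_obs(); print(o['time'],o['ee_pos'],o['tcp_rot'],o['gripper_width'])
for n in ['scene','side','wrist']:
    p,d,K,W=shot(n,n+'1.png')
    for t,z in [('selector_axis',.06),('pointer',.092),('start_top',.072),('trim_rim',.070),('mixer',0)]:
        for r in env.tip_of(n,t)[:1]: print(n,t,r['conf'],np.round(r['uv'],1),np.round(onplane(r['uv'],z,K,W),4))
a=[cv2.imread(f'pics/{n}1.png') for n in ['scene','wrist']]
cv2.imwrite('pics/both.png',cv2.resize(np.hstack(a),(800,300)))
E
```

```text
0.0 [5.24580525e-01 7.52403068e-05 2.26041308e-01] [-6.22233311e-04  7.07103259e-01  7.07109863e-01 -4.85279991e-04] 1.0002965427660928
scene selector_axis 0.74 [373.4 254.2] [ 0.4761 -0.2761  0.06  ]
scene pointer 0.92 [392.6 245.6] [ 0.485  -0.3101  0.092 ]
scene start_top 0.45 [395.8 274.4] [ 0.4292 -0.3433  0.072 ]
scene trim_rim 0.43 [425.4 244.3] [ 0.559  -0.3539  0.07  ]
scene mixer 0.88 [358.6 273.3] [ 0.47   -0.2511  0.    ]
side selector_axis 0.83 [262.1 118.2] [ 0.4853 -0.2733  0.06  ]
side pointer 0.62 [257.3 105.7] [ 0.5017 -0.2991  0.092 ]
side start_top 0.54 [278.   97.6] [ 0.4323 -0.3546  0.072 ]
side trim_rim 0.24 [226.7 284.9] [0.5705 0.2967 0.07  ]
side mixer 0.94 [264.6 137.6] [ 0.4757 -0.2387  0.    ]
wrist pointer 0.7 [249.8 288.8] [ 0.524  -0.1266  0.092 ]
wrist start_top 0.68 [250.3 288.5] [ 0.5245 -0.1399  0.072 ]
wrist mixer 0.55 [219.8 321.4] [ 0.4754 -0.2492  0.    ]
```

View pics/both.png

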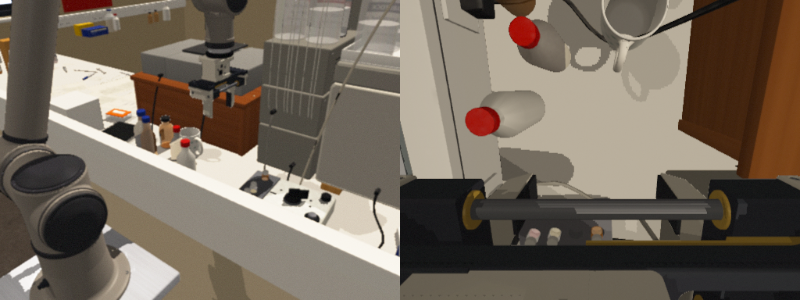

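```bash
python3 - <<'E'
from h import *
m=env.camera_model('wrist'); C=np.linalg.inv(m['world_to_cam']); print(np.round(C,3)); print(m['intrinsics'])
s=cv2.imread('pics/side1.png')[30:230,150:400]; w=cv2.imread('pics/scene1.png')[190:340,280:480]
cv2.imwrite('pics/c.png',np.hstack([cv2.resize(s,(400,320),interpolation=2),cv2.resize(w,(400,320),interpolation=2)]))
E
```

```text
[[ 1.    -0.     0.001  0.526]
 [-0.    -0.963 -0.271  0.074]
 [ 0.001  0.271 -0.963  0.385]
 [ 0.     0.     0.     1.   ]]
[[286.85721544   0.         251.36140369]
 [  0.         286.85721544 192.0904682 ]
 [  0.           0.           1.        ]]
```

View pics/c.png

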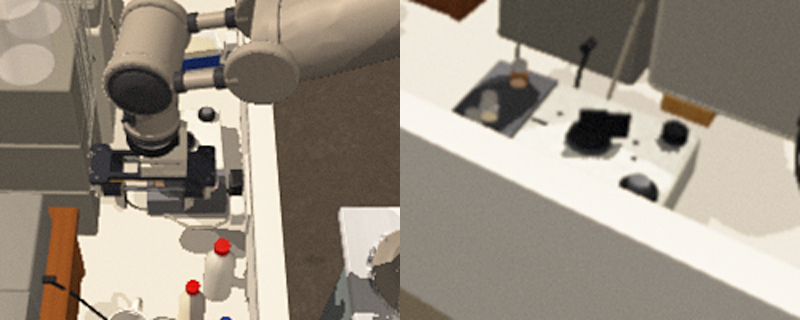

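Emit:
arm_command(series=[[0,0,0,-0.05,-0.01,0,91],[0,0,0,-0.11,-0.02,0,91],[0,0,0,-0.17,-0.03,0,91],[0,0,0,-0.23,-0.04,0,91],[0,0,0,-0.29,-0.05,0,91],[0,0,0,-0.35,-0.06,0,91],[0,0,0,-0.41,-0.07,0,91],[0,0,0,-0.46,-0.08,0,91],[0,0,0,-0.5,-0.08,0,91],[0,0,0,-0.5,-0.08,0,91]])

```text
time: 1.73
ee_pos: [0.4846, -0.2537, 0.2265]
tcp_rot: [0.001, 0.708, 0.706, -0.0]
force: [-1.1, -0.2, -0.8]
gripper_width: 0.992
gripper_force: 0.0
```

```bash
cat > look.py <<'E'
from h import *
import sys
o=env.get_obs(); print(o['time'],np.round(o['ee_pos'],4),np.round(o['tcp_rot'],4),np.round(o['force'],2))
p,d,K,W=shot('wrist',sys.argv[1])
for t,z in [('selector_axis',.06),('pointer',.092),('start_top',.072),('trim_rim',.070),('mixer',0),('vial_a',.036)]:
    for r in env.tip_of('wrist',t)[:3]:
        u,v=np.round(r['uv']).astype(int); q=np.linalg.inv(K)@[u,v,1]*d[min(v,383),u]; q=(np.linalg.inv(W)@[*q,1])[2]
        print(t,r['conf'],np.round(r['uv'],1),np.round(onplane(r['uv'],z,K,W),4),'depth z',round(q,3))
E
python3 look.py w2.png
```

```text
1.7333 [ 0.4846 -0.2537  0.2265] [ 7.000e-04  7.084e-01  7.058e-01 -5.000e-04] [-1.12 -0.22 -0.76]
selector_axis 0.77 [243.6 193.3] [ 0.4762 -0.2731  0.06  ] depth z 0.083
pointer 0.56 [260.5 225.6] [ 0.4953 -0.3008  0.092 ] depth z 0.093
start_top 0.63 [205.1 257.5] [ 0.429  -0.3504  0.072 ] depth z 0.307
trim_rim 0.64 [244.1 166.7] [ 0.4774 -0.2394  0.07  ] depth z 0.056
trim_rim 0.54 [298.4 254.2] [ 0.5423 -0.3475  0.07  ] depth z 0.07
mixer 0.85 [243.8 168.1] [ 0.4752 -0.2546  0.    ] depth z 0.056
vial_a 0.81 [222.2  96.6] [ 0.4521 -0.1636  0.036 ] depth z 0.08
vial_a 0.68 [284.9  98.2] [ 0.5246 -0.1657  0.036 ] depth z 0.078
vial_a 0.67 [192.3 101.5] [ 0.4173 -0.1689  0.036 ] depth z 0.079
```

View pics/w2.png

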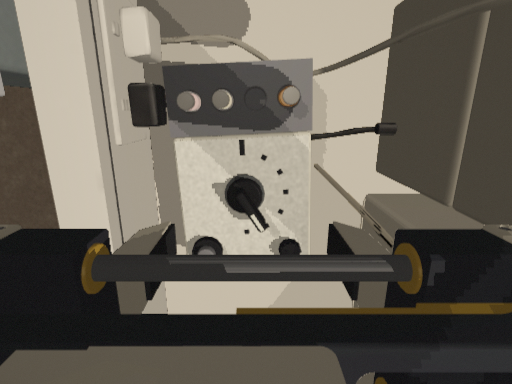

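```bash
python3 - <<'E'
from h import *
p,d,K,W=shot('wrist')
v,u=np.mgrid[:384,:512]; P=np.linalg.inv(K)@np.stack([u.ravel(),v.ravel(),np.ones(u.size)])*d.ravel()
P=(np.linalg.inv(W)@np.vstack([P,np.ones(u.size)]))[:3].T.reshape(384,512,3)
ok=d>0
# panel mask -> min-area rect
m=(ok&(abs(P[...,2]-.056)<.004)&(P[...,0]>.36)&(P[...,0]<.6)&(P[...,1]<-.1)&(P[...,1]>-.38))
q=P[m]; print(m.sum(),q[:,2].mean())
# edges per y slice
ys=np.arange(-.33,-.14,.015)
E=np.array([[y,*np.percentile(q[abs(q[:,1]-y)<.004][:,0],[0.5,99.5])] for y in ys if (abs(q[:,1]-y)<.004).sum()>30]); print(np.round(E,4))
for c in (1,2):
    k=np.polyfit(E[:,0],E[:,c],1); print('yaw',-k[0])
# vertical obstacles
for y0 in np.arange(-.44,-.04,.04):
    s=ok&(abs(P[...,1]-y0)<.02)&(P[...,2]>.1)&(v<222)
    f=s&(P[...,0]<.45); b=s&(P[...,0]>.5)
    print(round(y0,2),'front',np.round([P[f][:,0].max(),P[f][:,2].max()],3) if f.any() else '-','back',np.round([P[b][:,0].min(),P[b][:,2].max()],3) if b.any() else '-')
for px in [(150,105),(140,35),(100,60),(60,100),(385,129),(365,210),(440,150),(241,147),(264,157),(280,172),(286,192),(281,212),(247,232),(412,60)]:
    print(px,np.round(P[px[1],px[0]],3))
for t in ['start','selector','mixer']:
    for r in env.outline_of('wrist',t)[:1]:
        a=P[r['pixels']&ok]; print(t,r['conf'],r['extent'],np.round(np.median(a,0),4))
        if t=='selector':
            a=a[(a[:,2]>.086)&(a[:,2]<.098)]; c=a.mean(0); w,V=np.linalg.eigh(np.cov(a[:,:2].T)); print('bar',len(a),c,V[:,1],np.degrees(np.arctan2(V[1,1],V[0,1])), np.ptp((a[:,:2]-c[:2])@V,axis=0))
E
```

```text
22245 0.05575747265004789
[[-0.33    0.4018  0.5575]
 [-0.315   0.401   0.5566]
 [-0.3     0.4007  0.5558]
 [-0.285   0.3994  0.5553]
 [-0.27    0.3992  0.5554]
 [-0.255   0.3988  0.5756]
 [-0.24    0.3978  0.5539]
 [-0.225   0.3974  0.5528]
 [-0.21    0.3966  0.552 ]
 [-0.195   0.3861  0.553 ]
 [-0.18    0.3861  0.5522]
 [-0.165   0.3859  0.5514]
 [-0.15    0.3913  0.5503]]
yaw 0.08917408768796965
yaw 0.04383187989303783
-0.44 front - back -
-0.4 front - back -
-0.36 front - back -
-0.32 front - back -
-0.28 front [0.351 0.132] back [0.58  0.148]
-0.24 front [0.351 0.132] back [0.644 0.22 ]
-0.2 front [0.357 0.132] back [0.644 0.215]
-0.16 front [0.358 0.132] back [0.644 0.205]
-0.12 front [0.357 0.133] back [0.597 0.208]
-0.08 front [0.355 0.132] back [0.645 0.156]
(150, 105) [ 0.381 -0.169  0.075]
(140, 35) [ 0.378 -0.104  0.076]
(100, 60) [ 0.349 -0.13   0.102]
(60, 100) [ 0.324 -0.166  0.13 ]
(385, 129) [ 0.635 -0.194  0.06 ]
(365, 210) [ 0.628 -0.294  0.047]
(440, 150) [ 0.645 -0.206  0.142]
(241, 147) [ 0.474 -0.214  0.056]
(264, 157) [ 0.501 -0.226  0.057]
(280, 172) [ 0.52  -0.243  0.056]
(286, 192) [ 0.527 -0.268  0.056]
(281, 212) [ 0.522 -0.293  0.056]
(247, 232) [ 0.481 -0.319  0.057]
(412, 60) [ 0.646 -0.126  0.074]
selector 0.93 [222.7, 182.3, 41.3, 55.1] [ 0.4814 -0.2747  0.0701]
bar 420 [ 0.48426579 -0.28467054  0.09174731] [-0.54181819  0.84049572] 122.80749687640713 [0.01027542 0.05155388]
mixer 0.65 [164.3, 65.1, 148.7, 190.0] [ 0.4772 -0.2293  0.0558]
```

Emit:
arm_command(series=[[0,0,-0.07,0,0,0,60],[0,0,-0.14,0,0,0,40],[0,0,-0.21,0,0,0,20],[0,0,-0.28,0,0,0,0],[0,0,-0.35,0,0,0,0],[0,0,-0.42,0,0,0,0],[0,0,-0.49,0,0,0,0],[0,0,-0.56,0,0,0,0],[0,0,-0.63,0,0,0,0],[0,0,-0.7,0,0,0,0],[0,0,-0.77,0,0,0,0],[0,0,-0.83,0,0,0,0]], grip_force=5)

```text
time: 3.28
ee_pos: [0.4851, -0.2498, 0.2268]
tcp_rot: [0.0, 0.13, 0.991, -0.0]
force: [0.1, 0.7, 0.1]
gripper_width: 0.169
gripper_force: 0.0
```

Emit:
arm_command(series=[[0,0,-0.06,0,0,0,0],[0,0,-0.12,0,0,0,0],[0,0,-0.17,0,0,0,0],[0,0,-0.17,0,0,0,0],[0,0,-0.17,0,0,0,0]])

```text
time: 3.7
ee_pos: [0.4851, -0.2498, 0.2268]
tcp_rot: [0.0, 0.001, 1.0, 0.0]
force: [0.3, -1.0, 0.2]
gripper_width: 0.004
gripper_force: 0.0
```

```bash
cat > plan.py <<'E'
import numpy as np
A=np.array([.4767,-.273]); yaw=.044; hx,hy=.0095,.019
def pos(sel,d,r=.03,gap=0):
    """tool centre for rect contact; sel deg; d=+1 push ccw, -1 cw; r of contact corner"""
    f=np.pi/2+yaw-np.radians(sel); u=np.array([np.cos(f),np.sin(f)]); n=np.array([-u[1],u[0]])*d
    c=np.array([hx*np.sign(n[0]),hy*np.sign(n[1])])
    return A+r*u-(.005+gap)*n-c
E
python3 look.py w3.png; python3 -c "
from plan import *
for s in range(150,0,-10): print(s,np.round(pos(s,1),4))
print()
for s in range(0,95,10): print(s,np.round(pos(s,-1),4))"
```

```text
3.7 [ 0.4851 -0.2498  0.2268] [1.0e-04 1.1e-03 1.0e+00 0.0e+00] [ 0.3  -1.04  0.22]
selector_axis 0.83 [229.4 169.5] [ 0.4775 -0.2743  0.06  ] depth z 0.092
selector_axis 0.62 [170.4 228.3] [ 0.5503 -0.3481  0.06  ] depth z 0.055
pointer 0.7 [202. 193.] [ 0.4964 -0.3015  0.092 ] depth z 0.093
start_top 0.84 [157.9 128.5] [ 0.4304 -0.3486  0.072 ] depth z 0.077
trim_rim 0.62 [174.8 227.7] [ 0.5454 -0.3398  0.07  ] depth z 0.055
mixer 0.65 [251.3 163.7] [ 0.4816 -0.249   0.    ] depth z 0.057
mixer 0.55 [316.2 203.5] [ 0.5386 -0.1575  0.    ] depth z 0.06
vial_a 0.97 [315.8 114.3] [ 0.4166 -0.1731  0.036 ] depth z 0.066
vial_a 0.94 [317.9 143.1] [ 0.4502 -0.1685  0.036 ] depth z 0.065
vial_a 0.82 [314.4 206.7] [ 0.5312 -0.1681  0.036 ] depth z 0.061
150 [ 0.4791 -0.32  ]
140 [ 0.4838 -0.3175]
130 [ 0.488  -0.3142]
120 [ 0.4915 -0.3103]
110 [ 0.4943 -0.3058]
100 [ 0.4963 -0.3009]
90 [ 0.5164 -0.2957]
80 [ 0.5166 -0.2904]
70 [ 0.5158 -0.2851]
60 [ 0.5142 -0.2801]
50 [ 0.5117 -0.2754]
40 [ 0.5084 -0.2712]
30 [ 0.5045 -0.2677]
20 [ 0.5    -0.2649]
10 [ 0.4951 -0.2629]

0 [ 0.4609 -0.2622]
10 [ 0.4661 -0.2236]
20 [ 0.4714 -0.2239]
30 [ 0.4766 -0.2251]
40 [ 0.4815 -0.2272]
50 [ 0.4859 -0.23  ]
60 [ 0.4898 -0.2337]
70 [ 0.493  -0.2379]
80 [ 0.4954 -0.2426]
90 [ 0.497  -0.2477]
```

View pics/w3.png

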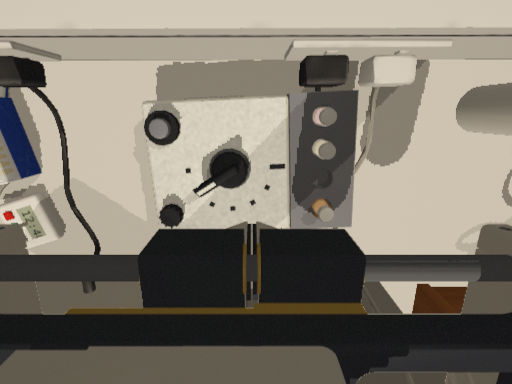

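```bash
python3 - <<'E'
from h import *
o=env.get_obs()
p,d,K,W=shot('wrist')
v,u=np.mgrid[:384,:512]; P=np.linalg.inv(K)@np.stack([u.ravel(),v.ravel(),np.ones(u.size)])*d.ravel()
P=(np.linalg.inv(W)@np.vstack([P,np.ones(u.size)]))[:3].T.reshape(384,512,3)-o['ee_pos']
s=(d>0)&(P[...,2]>-.02)&(d<.25)
print('valid frac', s[225:310,140:365].mean())
for z in np.arange(-.01,.12,.01):
    a=P[s&(abs(P[...,2]-z)<.005)]
    if len(a)>5: print(round(z,3),len(a),np.round(np.percentile(a,[1,99],axis=0)[:,:2]*1e3).tolist())
for c in [(200,235),(200,270),(250,235),(251,260),(250,285),(230,240),(300,240)]: print(c,d[c[1],c[0]],np.round(P[c[1],c[0]]*1e3))
E
```

```text
valid frac 0.921202614379085
0.0 59 [[-10.0, -5.0], [-8.0, 8.0]]
0.01 229 [[-11.0, -12.0], [-8.0, 13.0]]
0.02 128 [[-11.0, -3.0], [-8.0, 5.0]]
0.03 129 [[-11.0, -3.0], [5.0, 4.0]]
0.04 39 [[-9.0, -1.0], [11.0, 3.0]]
0.05 165 [[1.0, -2.0], [10.0, 3.0]]
0.06 24 [[-3.0, -2.0], [1.0, 3.0]]
0.07 3767 [[-36.0, -80.0], [30.0, 84.0]]
0.08 12905 [[-36.0, -79.0], [18.0, 80.0]]
0.09 14351 [[-36.0, -43.0], [-20.0, 31.0]]
0.1 9597 [[-26.0, -58.0], [-7.0, 65.0]]
0.11 20570 [[-26.0, -52.0], [-17.0, 56.0]]
(200, 235) 0.0897453 [-35. -15.  76.]
(200, 270) 0.07707811 [-31. -13.  90.]
(250, 235) 0.1533194 [-9. -0. 17.]
(251, 260) 0.08620591 [-29.   0.  81.]
(250, 285) 0.12741213 [ 2. -0. 47.]
(230, 240) 0.086094335 [-35.  -6.  80.]
(300, 240) 0.085593976 [-35.  15.  80.]
```

Emit:
arm_command(series=[[0,0,0,0.006,-0.04,0,0],[0,0,0,0.012,-0.1,0,0],[0,0,0,0.022,-0.15,0.02,0],[0,0,0,0.022,-0.166,0.06,0],[0,0,0,0.022,-0.166,0.11,0],[0,0,0,0.022,-0.166,0.16,0],[0,0,0,0.022,-0.166,0.21,0],[0,0,0,0.022,-0.166,0.25,0],[0,0,0,0.022,-0.166,0.28,0],[0,0,0,0.022,-0.166,0.3,0],[0,0,0,0.022,-0.166,0.3,0],[0,0,0,0.022,-0.166,0.3,0]])

```text
time: 5.1
ee_pos: [0.4741, -0.3331, 0.0768]
tcp_rot: [-0.0, 0.0, 1.0, 0.0]
force: [-0.2, 0.2, 0.8]
gripper_width: 0.005
gripper_force: 0.0
```

Emit:
arm_command(series=[[0,0,0,-0.003,0.01,0,0],[0,0,0,-0.007,0.018,0,0],[0,0,0,-0.01,0.024,0,0],[0,0,0,-0.013,0.027,0,0],[0,0,0,-0.016,0.029,0,0],[0,0,0,-0.019,0.031,0,0],[0,0,0,-0.022,0.033,0,0],[0,0,0,-0.025,0.035,0,0],[0,0,0,-0.028,0.038,0,0],[0,0,0,-0.028,0.038,0,0]])

```text
time: 5.93
ee_pos: [0.4882, -0.3131, 0.0765]
tcp_rot: [-0.0, -0.0, 1.0, 0.001]
force: [0.0, -0.5, 0.5]
gripper_width: 0.005
gripper_force: 0.0
```

```bash
cat > ang.py <<'E'
from h import *
from plan import A,yaw
import sys
o=env.get_obs(); print(round(o['time'],2),np.round(o['ee_pos'],4),np.round(o['force'],2),np.round(o['torque'],2))
for n in ['wrist','scene']:
    p,d,K,W=shot(n,n+sys.argv[1]+'.png')
    for r in env.tip_of(n,'pointer')[:2]:
        q=onplane(r['uv'],.092,K,W)[:2]-A; print(n,r['conf'],np.round(r['uv']),'r',round(np.hypot(*q),4),'sel',round(90+np.degrees(yaw-np.arctan2(q[1],q[0])),1))
    v,u=np.mgrid[:384,:512]; P=np.linalg.inv(K)@np.stack([u.ravel(),v.ravel(),np.ones(u.size)])*d.ravel()
    P=(np.linalg.inv(W)@np.vstack([P,np.ones(u.size)]))[:3].T
    for r in env.outline_of(n,'selector')[:1]:
        a=P[(r['pixels']&(d>0)).ravel()]; a=a[(abs(a[:,2]-.092)<.004)][:,:2]-A
        if len(a)>30:
            c=a.mean(0); print(n,'bar',r['conf'],len(a),'r',np.round(np.hypot(*c),4),'sel',round(90+np.degrees(yaw-np.arctan2(c[1],c[0])),1))
E
python3 ang.py 4
```

```text
5.93 [ 0.4882 -0.3131  0.0765] [ 0.04 -0.53  0.54] [ 0.16 -0.06 -0.01]
wrist bar 0.58 425 r 0.0058 sel 271.6
scene 0.54 [389. 239.] r 0.033 sel 135.3
scene bar 0.58 72 r 0.0082 sel 159.5
```

```bash
python3 - <<'E'
import cv2,numpy as np
a=cv2.imread('pics/wrist4.png')[90:290,130:380]; b=cv2.imread('pics/scene4.png')[200:300,330:455]
cv2.imwrite('pics/c4.png',np.hstack([cv2.resize(a,(400,320)),cv2.resize(b,(400,320))]))
E
```

```text
(no output)
```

View pics/c4.png

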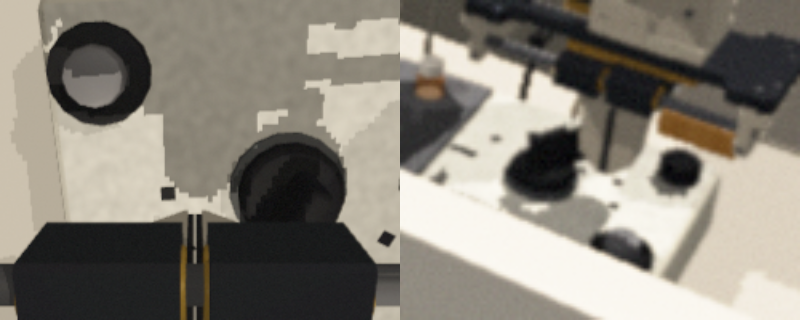

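Emit:
arm_command(series=[[0,0,0,-0.003,0.004,0,0],[0,0,0,-0.007,0.008,0,0],[0,0,0,-0.01,0.012,0,0],[0,0,0,-0.013,0.017,0,0],[0,0,0,-0.017,0.026,0,0],[0,0,0,-0.027,0.031,0,0],[0,0,0,-0.038,0.037,0,0],[0,0,0,-0.048,0.042,0,0],[0,0,0,-0.057,0.047,0,0],[0,0,0,-0.057,0.053,0,0],[0,0,0,-0.056,0.058,0,0],[0,0,0,-0.056,0.058,0,0]])

```text
time: 7.23
ee_pos: [0.5161, -0.2838, 0.0766]
tcp_rot: [-0.0, -0.0, 1.0, 0.001]
force: [0.2, 0.2, -0.4]
gripper_width: 0.008
gripper_force: 0.0
```

```bash
python3 ang.py 5; python3 - <<'E'
import cv2,numpy as np
a=cv2.imread('pics/wrist5.png')[90:290,130:380]; b=cv2.imread('pics/scene5.png')[200:300,330:455]
cv2.imwrite('pics/c5.png',np.hstack([cv2.resize(a,(400,320)),cv2.resize(b,(400,320))]))
E
```

```text
7.23 [ 0.5161 -0.2838  0.0766] [ 0.21  0.21 -0.37] [ 0.04 -0.03 -0.02]
wrist 0.64 [301. 232.] r 0.0339 sel 63.5
wrist bar 0.79 1552 r 0.009 sel 66.6
scene 0.78 [375. 234.] r 0.0263 sel 73.1
scene bar 0.71 77 r 0.0069 sel 74.3
```

View pics/c5.png

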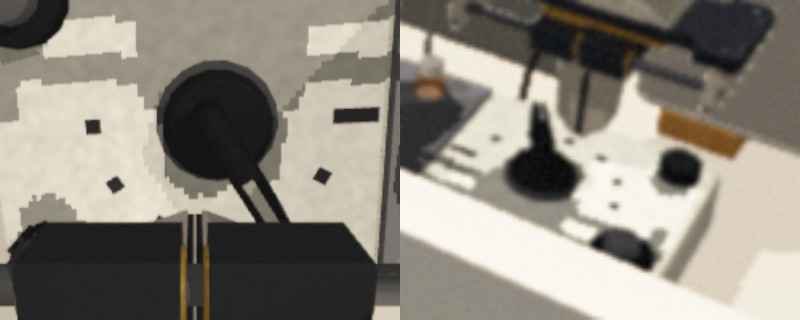

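Emit:
arm_command(series=[[0,0,0,0.002,0.005,0,0],[0,0,0,0.004,0.01,0,0],[0,0,0,0.006,0.015,0,0],[0,0,0,0.009,0.02,0,0],[0,0,0,0.012,0.026,0,0],[0,0,0,0.016,0.032,0,0],[0,0,0,0.02,0.037,0,0],[0,0,0,0.025,0.042,0,0],[0,0,0,0.03,0.046,0,0],[0,0,0,0.035,0.049,0,0],[0,0,0,0.04,0.052,0,0],[0,0,0,0.044,0.054,0,0]])

```text
time: 8.53
ee_pos: [0.4931, -0.2571, 0.0765]
tcp_rot: [-0.001, -0.0, 1.0, 0.001]
force: [0.2, -0.2, -0.4]
gripper_width: 0.007
gripper_force: 0.0
```

```bash
python3 ang.py 6
```

```text
8.53 [ 0.4931 -0.2571  0.0765] [ 0.23 -0.21 -0.37] [ 0.07 -0.04 -0.  ]
wrist 0.79 [279. 216.] r 0.0311 sel -2.2
scene 0.88 [357. 239.] r 0.0341 sel -23.6
scene bar 0.75 107 r 0.0106 sel -16.2
```

Emit:
arm_command(series=[[0,0,0,-0.012,0,0,0],[0,0,0,-0.024,0,-0.01,0],[0,0,0,-0.024,0,-0.05,0],[0,0,0,-0.024,0,-0.08,0],[0,0,0,0,0.02,-0.08,0],[0,0,0,0.05,0.04,-0.08,0],[0,0,0,0.09,0.058,-0.08,0],[0,0,0,0.096,0.058,-0.07,0],[0,0,0,0.096,0.058,-0.04,0],[0,0,0,0.096,0.058,-0.01,0],[0,0,0,0.096,0.058,0,0],[0,0,0,0.096,0.058,0,0]])

```text
time: 9.83
ee_pos: [0.4461, -0.2288, 0.0758]
tcp_rot: [-0.001, -0.0, 1.0, 0.001]
force: [-0.8, -0.4, -0.1]
gripper_width: 0.008
gripper_force: 0.0
```

```bash
python3 ang.py 7; python3 - <<'E'
import cv2,numpy as np
a=cv2.imread('pics/wrist7.png')[90:290,130:380]; b=cv2.imread('pics/scene7.png')[200:300,330:455]
cv2.imwrite('pics/c7.png',np.hstack([cv2.resize(a,(400,320)),cv2.resize(b,(400,320))]))
E
```

```text
9.83 [ 0.4461 -0.2288  0.0758] [-0.77 -0.35 -0.14] [ 0.18 -0.11 -0.01]
scene 0.66 [361. 238.] r 0.0268 sel -9.7
scene bar 0.57 94 r 0.0099 sel -23.3
```

View pics/c7.png

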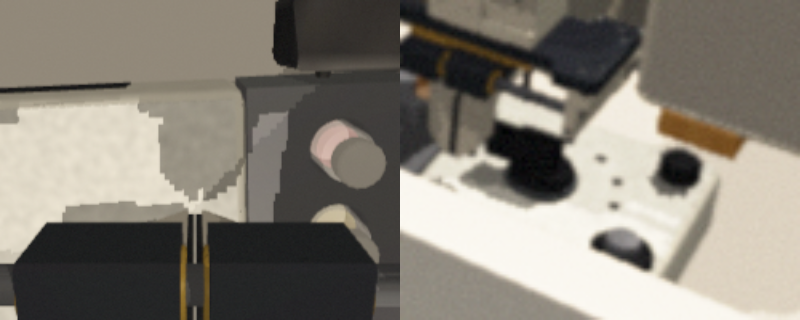

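Emit:
arm_command(series=[[0,0,0,-0.01,-0.002,0,0],[0,0,0,-0.02,-0.003,0,0],[0,0,0,-0.027,-0.003,0,0],[0,0,0,-0.031,-0.003,0,0],[0,0,0,-0.034,-0.003,0,0],[0,0,0,-0.037,-0.003,0,0],[0,0,0,-0.04,-0.003,0,0],[0,0,0,-0.043,-0.003,0,0],[0,0,0,-0.046,-0.003,0,0],[0,0,0,-0.049,-0.003,0,0],[0,0,0,-0.049,-0.003,0,0]])

```text
time: 11.05
ee_pos: [0.4712, -0.2307, 0.0768]
tcp_rot: [0.001, -0.0, 1.0, -0.0]
force: [-0.1, -0.2, 0.1]
gripper_width: 0.001
gripper_force: 0.0
```

```bash
python3 ang.py 8; python3 - <<'E'
import cv2,numpy as np
a=cv2.imread('pics/wrist8.png')[90:290,130:380]; b=cv2.imread('pics/scene8.png')[200:300,330:455]
cv2.imwrite('pics/c8.png',np.hstack([cv2.resize(a,(400,320)),cv2.resize(b,(400,320))]))
E
```

```text
11.05 [ 0.4712 -0.2307  0.0768] [-0.11 -0.19  0.07] [ 0.16 -0.04  0.05]
scene 0.96 [365. 234.] r 0.028 sel 25.5
scene bar 0.86 80 r 0.0037 sel 18.5
```

View pics/c8.png

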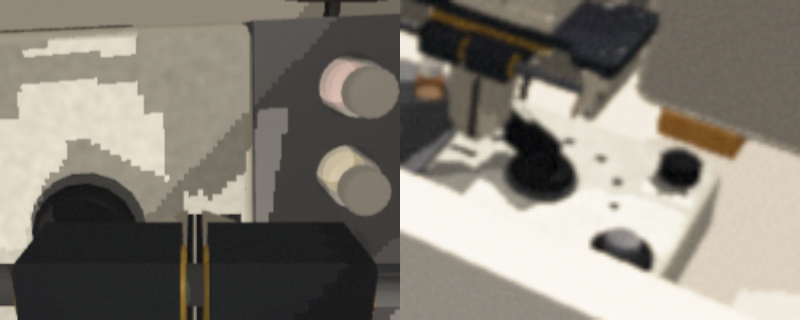

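Emit:
arm_command(series=[[0,0,0,-0.003,0,0,0],[0,0,0,-0.006,0,0,0],[0,0,0,-0.009,-0.001,0,0],[0,0,0,-0.012,-0.002,0,0],[0,0,0,-0.015,-0.003,0,0],[0,0,0,-0.018,-0.005,0,0],[0,0,0,-0.02,-0.006,0,0],[0,0,0,-0.022,-0.008,0,0],[0,0,0,-0.022,-0.008,0,0]])

```text
time: 12.1
ee_pos: [0.4824, -0.235, 0.0769]
tcp_rot: [0.001, 0.0, 1.0, -0.0]
force: [-0.4, -0.1, 0.5]
gripper_width: 0.007
gripper_force: 0.0
```

```bash
python3 ang.py 9
```

```text
12.1 [ 0.4824 -0.235   0.0769] [-0.43 -0.1   0.53] [ 0.1  -0.08 -0.03]
wrist bar 0.66 174 r 0.0095 sel 241.0
scene 0.91 [376. 233.] r 0.0294 sel 78.1
scene bar 0.52 74 r 0.0073 sel 74.1
```

Emit:
arm_command(series=[[0,0,0,-0.003,-0.003,0,0],[0,0,0,-0.005,-0.005,0,0],[0,0,0,-0.008,-0.008,0,0],[0,0,0,-0.011,-0.011,0,0],[0,0,0,-0.013,-0.014,0,0],[0,0,0,-0.014,-0.017,0,0],[0,0,0,-0.015,-0.019,0,0],[0,0,0,-0.016,-0.021,0,0],[0,0,0,-0.016,-0.021,0,0]])

```text
time: 13.15
ee_pos: [0.49, -0.2453, 0.0768]
tcp_rot: [0.0, -0.0, 1.0, -0.0]
force: [0.4, 0.6, -0.6]
gripper_width: 0.006
gripper_force: 0.5
```

```bash
python3 ang.py 10
```

```text
13.15 [ 0.49   -0.2453  0.0768] [ 0.37  0.56 -0.59] [ 0.28 -0.1  -0.02]
wrist bar 0.82 481 r 0.0055 sel 251.3
scene 0.53 [380. 234.] r 0.029 sel 92.7
scene bar 0.53 75 r 0.0094 sel 95.7
```

Emit:
arm_command(series=[[0,0,0,0,0.015,0,0],[0,0,0,0,0.03,0,0],[0,0,0,0,0.03,-0.04,0],[0,0,0,0,0.03,-0.1,0],[0,0,0,0,0.02,-0.17,0],[0,0,0,0,0,-0.24,0],[0,0,0,0.01,-0.01,-0.29,0],[0,0,0,0.01,-0.01,-0.3,0],[0,0,0,0.01,-0.01,-0.3,0]])

```text
time: 14.2
ee_pos: [0.4851, -0.25, 0.2286]
tcp_rot: [0.002, 0.0, 1.0, -0.001]
force: [1.3, -0.4, -0.9]
gripper_width: 0.008
gripper_force: 0.0
```

```bash
python3 ang.py 11; python3 look.py w12.png
```

```text
14.2 [ 0.4851 -0.25    0.2286] [ 1.28 -0.42 -0.93] [ 0.12 -0.06 -0.01]
wrist 0.72 [239. 204.] r 0.0351 sel 76.6
wrist bar 0.88 439 r 0.013 sel 78.2
scene 0.7 [379. 234.] r 0.0317 sel 88.1
scene 0.46 [398. 273.] r 0.1027 sel 222.1
scene bar 0.51 75 r 0.009 sel 96.1
14.5 [ 0.4841 -0.2493  0.2251] [-1.2e-03 -2.0e-04  1.0e+00  9.0e-04] [-0.32  0.48  0.66]
selector_axis 0.87 [230.6 168.1] [ 0.4742 -0.2719  0.06  ] depth z 0.07
selector_axis 0.53 [316.  204.4] [ 0.518  -0.1714  0.06  ] depth z 0.058
pointer 0.82 [237.7 203.3] [ 0.5062 -0.2628  0.092 ] depth z 0.093
start_top 0.93 [154.9 127.4] [ 0.4281 -0.3505  0.072 ] depth z 0.077
trim_rim 0.65 [168.1 226.1] [ 0.5414 -0.3459  0.07  ] depth z 0.07
trim_rim 0.52 [229.8 168.7] [ 0.473  -0.2721  0.07  ] depth z 0.081
mixer 0.76 [250.7 159.6] [ 0.4742 -0.2489  0.    ] depth z 0.057
mixer 0.28 [229.9 168.5] [ 0.4863 -0.2771  0.    ] depth z 0.08
vial_a 0.95 [313.4 205.3] [ 0.5271 -0.1689  0.036 ] depth z 0.053
vial_a 0.95 [315.8 145.5] [ 0.4513 -0.1704  0.036 ] depth z 0.063
vial_a 0.91 [317.7 116.9] [ 0.4179 -0.1702  0.036 ] depth z 0.069
```

View pics/w12.png

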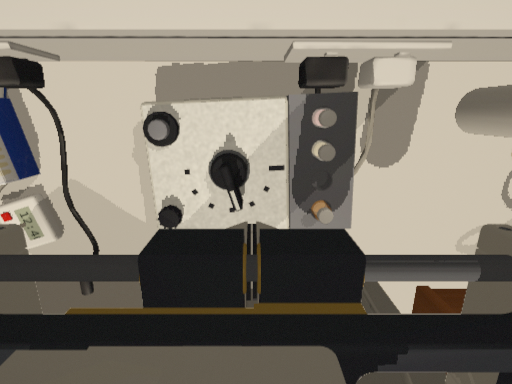

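```bash
cat > ev.py <<'E'
from h import *
from plan import A,yaw
o=env.get_obs(); print(o['time'],np.round(o['ee_pos'],4),np.round(o['joint_velocities'],3))
for i in range(3):
    p,d,K,W=shot('wrist')
    v,u=np.mgrid[:384,:512]; P=np.linalg.inv(K)@np.stack([u.ravel(),v.ravel(),np.ones(u.size)])*d.ravel()
    P=(np.linalg.inv(W)@np.vstack([P,np.ones(u.size)]))[:3].T
    a=P[(d>0).ravel()]; a=a[(abs(a[:,2]-.092)<.004)&(np.hypot(*(a[:,:2]-A).T)<.05)][:,:2]
    c=a.mean(0); w,V=np.linalg.eigh(np.cov(a.T)); e=V[:,1]*np.sign(V[:,1]@(c-A)); print(len(a),c,'axis',c-.014*e,'sel',90+np.degrees(yaw-np.arctan2(e[1],e[0])),np.ptp((a-c)@V,axis=0))
    pts=[onplane(q,.055,K,W)[:2] for q in [(266,189),(252,203),(232,210),(211,206),(195,192),(187,172)]]
    if i==0:
        X,_=cv2.fitEllipse(np.array(pts,np.float32)[:,None])[:2]; print('dots centre',X)
        for q in pts: print(round(90+np.degrees(yaw-np.arctan2(*(q-A)[::-1])),1),end=' ')
E
python3 ev.py
```

```text
14.85 [ 0.4845 -0.25    0.2266] [-0.002 -0.003 -0.001  0.    -0.    -0.002]
443 [ 0.48934253 -0.26976144] axis [ 0.47603906 -0.27412236] sel 74.37167671674516 [0.01014711 0.0520233 ]
dots centre (0.47056177258491516, -0.27320659160614014)
33.6 62.3 92.2 121.0 149.2 177.9 444 [ 0.48906373 -0.2698021 ] axis [ 0.47577161 -0.27419749] sel 74.22316846470997 [0.01040987 0.05182535]
440 [ 0.48922715 -0.26979061] axis [ 0.47592686 -0.27416123] sel 74.32994107343887 [0.01028213 0.05181071]
```

Emit:
arm_command(series=[[0,0,0,-0.01,0.03,0.02,0],[0,0,0,-0.01,0.05,0.08,0],[0,0,0,-0.01,0.05,0.15,0],[0,0,0,-0.01,0.05,0.21,0],[0,0,0,-0.01,0.05,0.26,0],[0,0,0,-0.01,0.05,0.29,0],[0,0,0,-0.01,0.05,0.3,0],[0,0,0,-0.01,0.04,0.3,0],[0,0,0,-0.01,0.028,0.3,0],[0,0,0,-0.01,0.02,0.3,0],[0,0,0,-0.01,0.014,0.3,0],[0,0,0,-0.01,0.011,0.3,0]])

```text
time: 16.0
ee_pos: [0.49, -0.2456, 0.0778]
tcp_rot: [0.001, 0.0, 1.0, -0.001]
force: [0.1, 1.3, 0.9]
gripper_width: 0.003
gripper_force: 0.5
```

Emit:
arm_command(series=[[0,0,0,0,-0.002,0,0],[0,0,0,0,-0.004,0,0],[0,0,0,0,-0.006,0,0],[0,0,0,0,-0.008,0,0],[0,0,0,0,-0.009,0,0],[0,0,0,0,-0.01,0,0],[0,0,0,0,-0.01,0,0]])

```text
time: 16.58
ee_pos: [0.4895, -0.2495, 0.0767]
tcp_rot: [0.0, -0.0, 1.0, -0.0]
force: [-0.0, -0.5, 0.9]
gripper_width: 0.004
gripper_force: 0.0
```

Emit:
arm_command(series=[[0,0,0,0,0.02,0,0],[0,0,0,0,0.045,0,0],[0,0,0,0,0.045,-0.04,0],[0,0,0,0,0.045,-0.1,0],[0,0,0,0,0.03,-0.17,0],[0,0,0,0,0.01,-0.24,0],[0,0,0,0.01,0,-0.28,0],[0,0,0,0.01,0,-0.3,0],[0,0,0,0.01,0,-0.3,0],[0,0,0,0.01,0,-0.3,0],[0,0,0,0.01,0,-0.3,0]])

```text
time: 17.5
ee_pos: [0.4839, -0.2482, 0.2248]
tcp_rot: [-0.001, -0.0, 1.0, 0.001]
force: [-0.1, 0.0, -0.3]
gripper_width: 0.008
gripper_force: 0.0
```

```bash
python3 ev.py
```

```text
17.5 [ 0.4839 -0.2482  0.2248] [-0.005  0.009 -0.002 -0.003  0.004 -0.003]
442 [ 0.48994136 -0.27332288] axis [ 0.47595638 -0.27397109] sel 89.8672128667681 [0.01017432 0.05091333]
dots centre (0.4691702723503113, -0.270911306142807)
30.8 59.2 89.5 119.4 149.1 179.3 442 [ 0.4900005 -0.2733118] axis [ 0.47601731 -0.27399766] sel 89.71295126066626 [0.01014685 0.05140211]
443 [ 0.48973381 -0.27334774] axis [ 0.47575033 -0.27402766] sel 89.7372921456287 [0.01016643 0.05152215]
```

Emit:
arm_command(series=[[0,0,0,0.03,-0.05,0,0],[0,0,0,0.06,-0.1,0,0],[0,0,0,0.09,-0.15,0.02,0],[0,0,0,0.112,-0.185,0.06,0],[0,0,0,0.112,-0.196,0.12,0],[0,0,0,0.112,-0.196,0.17,0],[0,0,0,0.112,-0.196,0.22,0],[0,0,0,0.112,-0.196,0.26,0],[0,0,0,0.112,-0.196,0.28,0],[0,0,0,0.112,-0.196,0.29,0],[0,0,0,0.112,-0.196,0.29,0],[0,0,0,0.112,-0.196,0.29,0]])

```text
time: 18.65
ee_pos: [0.429, -0.3478, 0.0823]
tcp_rot: [0.0, -0.0, 1.0, -0.0]
force: [0.1, 0.5, -0.8]
gripper_width: 0.005
gripper_force: 0.0
```

```bash
python3 look.py w13.png | head -6
```

```text
18.65 [ 0.429  -0.3478  0.0823] [ 4.e-04 -1.e-04  1.e+00 -3.e-04] [ 0.1   0.52 -0.81]
selector_axis 0.74 [353.6 288.2] [ 0.48   -0.2731  0.06  ] depth z 0.173
start_top 0.47 [249.7 232.6] [ 0.4311 -0.3482  0.072 ] depth z 0.097
mixer 0.58 [356.8 245.3] [ 0.4757 -0.25    0.    ] depth z 0.166
vial_a 0.92 [488.8 195.9] [ 0.4174 -0.1702  0.036 ] depth z 0.055
vial_a 0.45 [360.5 246.4] [ 0.4588 -0.2615  0.036 ] depth z 0.056
```

Well aligned. Press down to about z = 0.067.

Emit:
arm_command(series=[[0,0,0,0,0,0.01,0],[0,0,0,0,0,0.016,0],[0,0,0,0,0,0.02,0],[0,0,0,0,0,0.023,0],[0,0,0,0,0,0.026,0],[0,0,0,0,0,0.028,0],[0,0,0,0,0,0.03,0],[0,0,0,0,0,0.03,0],[0,0,0,0,0,0.03,0]])

```text
time: 19.75
ee_pos: [0.4289, -0.3479, 0.0706]
tcp_rot: [0.001, -0.0, 1.0, -0.001]
force: [-7.4, 6.2, 32.4]
gripper_width: 0.007
gripper_force: 16.4
```

```bash
python3 - <<'E'
from h import *
o=env.get_obs(); f=np.array(o['force']); t=np.array(o['torque']); print(o['ee_pos'],f,t,o['gripper_width'],o['gripper_force'],o['effort'])
s,_,_,_=shot('scene','scene14.png'); w,_,_,_=shot('wrist'); d,_,_,_=shot('side')
a=cv2.resize(s[170:310,310:470],(400,350)); b=cv2.resize(w[90:290,130:380],(400,350))
cv2.imwrite('pics/c14.png',np.hstack([a,b])[:,:,::-1])
E
```

```text
[ 0.42894028 -0.34786469  0.07060353] [-7.36991537  6.18148902 32.37109354] [1.32139631 1.23016699 0.00157821] 0.007114642351982886 16.37756654061377 [-4.63248231e-01 -3.25357068e+01 -1.60713869e+01  7.29771936e-02
 -3.09826903e+00 -1.26396666e-03]
```

View pics/c14.png

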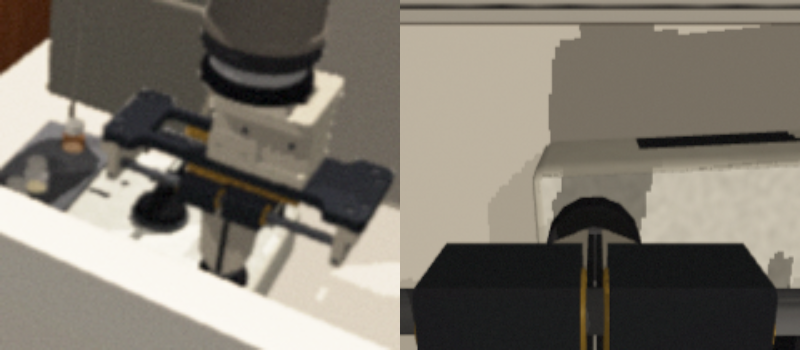

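Emit:
arm_command(series=[[0,0,0,0,0,-0.004,0],[0,0,0,0,0,-0.006,0],[0,0,0,0,0,-0.006,0],[0,0,0,0,0,-0.006,0]])

```text
time: 20.23
ee_pos: [0.4288, -0.3478, 0.0711]
tcp_rot: [0.001, -0.0, 1.0, -0.001]
force: [-1.8, 2.1, 12.7]
gripper_width: 0.004
gripper_force: 6.2
```

Emit:
arm_command(series=[[0,0,0,0,0,-0.002,0],[0,0,0,0,0,-0.002,0],[0,0,0,0,0,-0.002,0]])

```text
time: 20.48
ee_pos: [0.4288, -0.3477, 0.0712]
tcp_rot: [0.0, -0.0, 1.0, -0.0]
force: [-1.0, 0.7, 7.9]
gripper_width: 0.006
gripper_force: 3.6
```

Emit:
arm_command(series=[[0,0,0,0,0,-0.002,0],[0,0,0,0,0,-0.002,0],[0,0,0,0,0,-0.002,0]])

```text
time: 20.73
ee_pos: [0.4288, -0.3477, 0.0717]
tcp_rot: [0.0, 0.0, 1.0, -0.0]
force: [0.5, 0.4, 3.1]
gripper_width: 0.004
gripper_force: 1.8
```

Emit:
arm_command(series=[[0,0,0,0,0,-0.002,0],[0,0,0,0,0,-0.002,0],[0,0,0,0,0,-0.002,0]])

```text
time: 20.98
ee_pos: [0.4287, -0.3477, 0.0728]
tcp_rot: [0.0, 0.0, 1.0, -0.0]
force: [1.0, -1.6, 3.0]
gripper_width: 0.003
gripper_force: 1.5
```

Emit:
arm_command(series=[[0,0,0,0,0,-0.002,0],[0,0,0,0,0,-0.002,0],[0,0,0,0,0,-0.002,0]])

```text
time: 21.23
ee_pos: [0.4286, -0.3475, 0.0737]
tcp_rot: [0.0, -0.0, 1.0, -0.0]
force: [1.7, -0.8, 2.3]
gripper_width: 0.01
gripper_force: 1.2
```

Emit:
arm_command(series=[[0,0,0,0,0,-0.01,0],[0,0,0,0,0,-0.03,0],[0,0,0,0,0,-0.08,0],[0,0,0,0,0,-0.14,0],[0,0,0,0,0,-0.2,0],[0,0,0,-0.03,0.05,-0.26,0],[0,0,0,-0.06,0.1,-0.3,0],[0,0,0,-0.1,0.16,-0.3,0],[0,0,0,-0.11,0.19,-0.3,0],[0,0,0,-0.11,0.19,-0.3,0],[0,0,0,-0.11,0.19,-0.3,0],[0,0,0,-0.11,0.19,-0.3,0]])

```text
time: 22.23
ee_pos: [0.4829, -0.2528, 0.2238]
tcp_rot: [-0.0, 0.0, 1.0, 0.0]
force: [-0.2, -0.2, -0.4]
gripper_width: 0.006
gripper_force: 0.0
```

```bash
python3 ev.py; python3 look.py w15.png; python3 - <<'E'
from h import *
p,d,K,W=shot('wrist')
v,u=np.mgrid[:384,:512]; P=np.linalg.inv(K)@np.stack([u.ravel(),v.ravel(),np.ones(u.size)])*d.ravel()
P=(np.linalg.inv(W)@np.vstack([P,np.ones(u.size)]))[:3].T[(d>0).ravel()]
r=np.hypot(P[:,0]-.429,P[:,1]+.348)
print('button z',np.median(P[r<.007][:,2]),'ring',np.median(P[(r>.014)&(r<.018)][:,2]))
E
```

```text
22.2333 [ 0.4829 -0.2528  0.2238] [-0.018  0.006 -0.001  0.001 -0.005  0.001]
448 [ 0.4897341  -0.27337864] axis [ 0.4757481 -0.2740044] sel 89.95922540603142 [0.01013671 0.0513957 ]
dots centre (0.46838435530662537, -0.27590033411979675)
32.9 63.9 95.3 124.8 152.8 180.5 444 [ 0.48977327 -0.27338096] axis [ 0.47578953 -0.27405555] sel 89.75912882304164 [0.0101437  0.05120977]
444 [ 0.48993043 -0.27334048] axis [ 0.47594803 -0.27404223] sel 89.6478594367514 [0.01007353 0.05095129]
22.3833 [ 0.4829 -0.2534  0.2235] [-3.e-04  7.e-04  1.e+00  1.e-04] [ 0.05 -0.38 -0.32]
selector_axis 0.84 [232.6 169.9] [ 0.4751 -0.2739  0.06  ] depth z 0.091
pointer 0.67 [229.9 208.1] [ 0.5101 -0.2755  0.092 ] depth z 0.092
start_top 0.59 [158.3 129.4] [ 0.429  -0.3509  0.072 ] depth z 0.076
trim_rim 0.86 [173.8 229.9] [ 0.5446 -0.3437  0.07  ] depth z 0.296
mixer 0.93 [254.3 163.4] [ 0.4783 -0.2485  0.    ] depth z 0.057
vial_a 0.84 [320.4 115.8] [ 0.4159 -0.1719  0.036 ] depth z 0.066
vial_a 0.57 [319.1 204.3] [ 0.5245 -0.1666  0.036 ] depth z 0.054
button z 0.07655889495933277 ring 0.06742173214592889
```

```bash
python3 -c "
from plant import env
print(env.close_job())"
```

```text
the job is handed in; nothing more can be done
None
```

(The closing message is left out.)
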